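# Put the balance weights and the marker away

### The job

Put the three metal calibration weights back upright on the floors of their wooden rest blocks, the largest in the largest well, the middle one in the middle well and the smallest in the smallest well, setting them down gently without dropping them. Also put the marker back in its bench clip: press it down between both pairs of jaws until it snaps fully home, with about the same length showing at each end. Take them in any order, and leave the vial and the crucible standing where they are.

Things in the scene. Friction and masses are not known exactly. Their poses are not given: they have to be found in the camera images.
- weight_large: largest of three metal calibration weights: upright cylinder with a waisted knob on top, 29 mm diameter, 46 mm high, about 0.2 kg; may be gripped anywhere across as a plain 29 mm cylinder. Origin: centre of its underside, z up; it starts upright on the worktop.
- weight_medium: middle one of the three metal calibration weights: same shape, 23.6 mm diameter, 38 mm high, about 0.1 kg; grips as a plain 23.6 mm cylinder. Origin: centre of its underside, z up; it starts upright on the worktop.
- weight_small: smallest of the three metal calibration weights: same shape, 18 mm diameter, 30 mm high, about 0.05 kg; grips as a plain 18 mm cylinder. Origin: centre of its underside, z up; it starts upright on the worktop.
- well_large: largest of three fixed pale wooden rest blocks: square, 70 x 70 mm, 18 mm high, with one round open well of 46 mm diameter and 8 mm depth in its top, grey lining. Origin: centre of the block's underside, on the well's axis; the well's floor is 10 mm above it, the rim 18 mm. x and y along its sides.
- well_medium: middle one of three fixed pale wooden rest blocks: square, 62 x 62 mm, 18 mm high, with one round open well of 38 mm diameter and 8 mm depth in its top, grey lining. Origin: centre of the block's underside, on the well's axis; the well's floor is 10 mm above it, the rim 18 mm. x and y along its sides.
- well_small: smallest of three fixed pale wooden rest blocks: square, 56 x 56 mm, 18 mm high, with one round open well of 32 mm diameter and 8 mm depth in its top, grey lining. Origin: centre of the block's underside, on the well's axis; the well's floor is 10 mm above it, the rim 18 mm. x and y along its sides.
- marker: capped marker pen with white barrel and blue cap, lying on the worktop, 130 mm long, body 16 mm wide and 18 mm high, 16 g. Origin: middle of its length, on its underside; y along its length, x across it (grip across x), z up.
- marker_clip: fixed clip: grey strip 46 x 130 x 6 mm; at y = +36 and -36 mm a pair of sprung steel jaws 12 mm wide, 60 mm clear between pairs for fingers. Origin: centre of its underside; marker lies along y, either way. Jaws flare to 30 mm at 53 mm height, throat 11 mm at 34 mm. Pressed down with 5 to 10 N, the marker spreads them until its underside rests 12 mm above the origin; they then close over its top edges.
- vial: bystander, not a weight: capped white sample vial, 24 mm diameter, 55 mm high. Origin: centre of its underside.
- crucible: bystander, not a weight: white open porcelain crucible, 40 mm across the rim, 35 mm high. Origin: centre of its underside.

How it is judged:
By the outcome, as a careful person would: the job done as asked, in the order asked, and still so for the second after the job is handed in, with the robot touching nothing.
It also fails if it takes over 112 s, if anything falls off the work surface, if the arm or the gripper's body presses on something with over 40 N, if the wrist force passes 120 N, or if a joint passes its speed limit or range.

### The arm

A 6-joint arm with a two-finger parallel gripper is mounted at the origin on a cart in front of the work surface, level with it; the furniture and walls round the work are solid. World frame = base frame: x ahead of the robot, y to its left, z up, the work surface at z = 0. Lengths are in m, angles in rad, forces in N, time in s.
With the tool pointing down it reaches from about 0.35 to 0.775 m from the base axis. Payload 7.3 kg.
Tool frame: the origin (TCP) lies midway between the tips of the shut fingers; the grasp point (between the pads) lies 19 mm behind it; z points along the fingers, y is the direction in which the jaws open and shut (so a half turn about z gives the same grasp; the last joint's range is limited). The gripper opens to 92 mm and grips with 3 to 60 N. Pads are 19 mm wide; open, the fingers measure 130 mm over their backs; the gripper's body (75 mm by 190 mm) begins 47 mm behind the grasp point.
Start: joints at [-0.146, 0.342, 1.524, -0, 1.275, -0.146], TCP at [0.525, 0, 0.227] pointing down, gripper open.
Joint ranges: [-2.53, 2.53], [-0.77, 2.02], [0.04, 2.7], [-1, 4.14], [0.28, 2.66], [-3.11, 3.11]. Speed limits (rad/s): [2.57, 2.57, 3.14, 3.14, 3.14, 3.14].

### API

Orientations are given as a rotation vector (axis times angle).
In Python, from cell import monitor, eyes, job_done gives the robot as it stands.
- The arm moves only by the shell command python3 -m handwheel 'ROWS' [FORCE]. ROWS is a JSON object of lists of equal length, an entry for each row: "dp": the shift along the tool's x, y, z in units of 50 cm (1.0 is 50 cm), a list of three; "rot": the turn, a rotation vector about the tool's x, y, z in units of 180 degrees (1.0 is 180 degrees), a list of three; "jaw": the opening, from -1 (shut) to 1 (fully open), so that 0 is half open. In form: {"dp": [[tx, ty, tz], ...], "rot": [[rx, ry, rz], ...], "jaw": [jaw, ...]}. A call has 1 to 10 rows; each row shifts and turns the commanded pose from where the row before left it, along the tool's axes as they then stand; what a row does not reach is not made up. A row lasts 1/12 s, in which the tool goes at most 41.7 mm and 7.16 degrees, less where a joint would pass 70% of its speed; a pose out of reach is approached as far as the arm can. A call with a number of a shift or a turn outside -1 to 1 is refused whole. A call with a gripper value outside its range is refused whole. The fingers move at their own pace and stop on an object; FORCE is the grip in N (left out, the last holds). Time passes only in rows, so rows that do not move let the fingers close. It gives the time, the measured TCP pose, the force and the opening at its end, in the units of the state.
- monitor.state(): the state, without advancing time (a new reading comes with each control period).
- eyes.snapshot(name): name is "scene" or "side" or "wrist"; returns the picture (480x640x3 uint8, red, green, blue); there is no depth.
- eyes.calibration(name): a dict with "fx", "fy", "cx", "cy" (pixels), "cam_to_world" (4x4, takes a point from camera to world coordinates). Camera axes: x right, y down, z forward; pixel columns grow to the right and rows downward; lengths in m; the calibration is good to about 2 mm. A picture is of the moment at which its call begins: read the wrist's pose just before it. calibration takes no time and is no camera call; for the wrist camera it gives the pose at the moment of the call.
- job_done(): hands the job in, once; it reports no verdict.
The state is a dict: "t": time; "joints": joint angles; "qvel": joint speeds; "effort": joint torques, N m; "ee_pos": TCP position; "tcp_rot": TCP orientation; "wrist_force": force on the tool from outside, world axes, zero at the start; "ft_torque": the same for the moment, N m; "finger_gap": opening from 0.0 (shut) to 1.0 (fully open).
Only numpy, scipy, OpenCV 4.12 (cv2) and the standard library are available. Lean on these libraries where they do the work, as an engineer would, in place of code of your own. Each camera call takes 0.05 s, during which the arm holds its last target. There are 200 camera calls.

## Working session

There is one attempt and no reset: what is moved stays moved. The work goes in short steps, Python scripts to look and compute and a shell command to move; the robot and the scene stay as the last step left them, time stands still between calls to the robot, and variables do not carry over. Pictures are saved under pics/ and viewed, about 12 in all and at most 16, crops included, and the job is handed in when it is done.

```bash
mkdir -p pics; python3 - <<'E'
from cell import monitor, eyes
import cv2, json
print(monitor.state())
for n in("scene","side","wrist"):
    c=eyes.calibration(n); print(n,c)
    im=eyes.snapshot(n); cv2.imwrite(f"pics/{n}0.png",im[:,:,::-1])
E
```

```text
{'t': 0.0, 'joints': array([-1.46007668e-01,  3.42717112e-01,  1.52503745e+00, -1.08503168e-05,
        1.27540096e+00, -1.45987874e-01]), 'qvel': array([-0.00058871,  0.00141694, -0.00142294, -0.00221098, -0.00015935,
        0.00085524]), 'effort': array([ 7.61924657e-04, -4.31245601e+01, -2.44219762e+01,  7.17750052e-02,
        5.59406646e-02, -1.04314388e-04]), 'ee_pos': array([5.24581632e-01, 7.64184454e-05, 2.26040749e-01]), 'tcp_rot': array([-2.22057726e+00, -2.22054033e+00,  1.47740265e-03]), 'wrist_force': array([-0.86916779, -0.4476868 ,  0.46239039]), 'ft_torque': array([ 0.0116322 ,  0.01546482, -0.05727634]), 'finger_gap': 0.9992725446371457}
scene {'fx': 445.2167202107349, 'fy': 445.2167202107349, 'cx': 317.0939660846506, 'cy': 242.6179167131564, 'cam_to_world': array([[ 0.82123964, -0.27880828,  0.49782668,  0.0051357 ],
       [-0.57057754, -0.40525076,  0.71429202, -0.63863867],
       [ 0.00259411, -0.87065364, -0.49188973,  0.5446893 ],
       [ 0.        ,  0.        ,  0.        ,  1.        ]])}
side {'fx': 449.4342274828687, 'fy': 449.4342274828687, 'cx': 310.89957840398864, 'cy': 237.551332444031, 'cam_to_world': array([[ 0.88060331, -0.16960993,  0.44245937,  0.12901861],
       [-0.47331727, -0.35928218,  0.80429291, -0.63061008],
       [ 0.0225517 , -0.91768665, -0.39666438,  0.38139039],
       [ 0.        ,  0.        ,  0.        ,  1.        ]])}
wrist {'fx': 427.15612013325483, 'fy': 427.15612013325483, 'cx': 317.9337205023806, 'cy': 236.2544946916905, 'cam_to_world': array([[ 9.99999399e-01, -7.28927865e-04, -8.19275779e-04,
         5.25658301e-01],
       [-9.39065630e-04, -9.55032351e-01, -2.96500128e-01,
         8.14565534e-02],
       [-5.66307668e-04,  2.96500719e-01, -9.55032462e-01,
         3.83438007e-01],
       [ 0.00000000e+00,  0.00000000e+00,  0.00000000e+00,
         1.00000000e+00]])}
```

View pics/scene0.png

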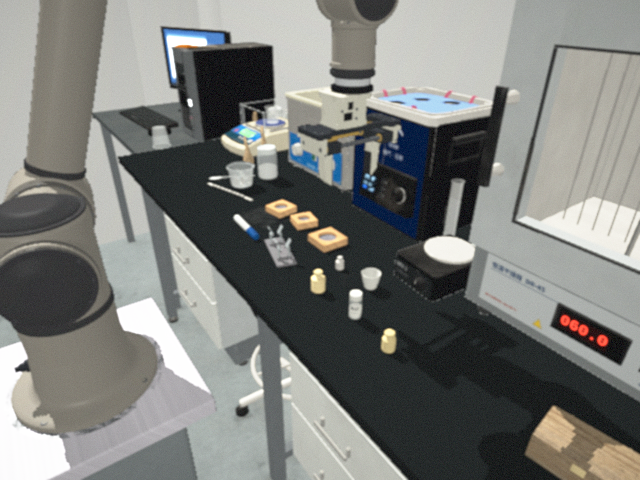

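View pics/wrist0.png

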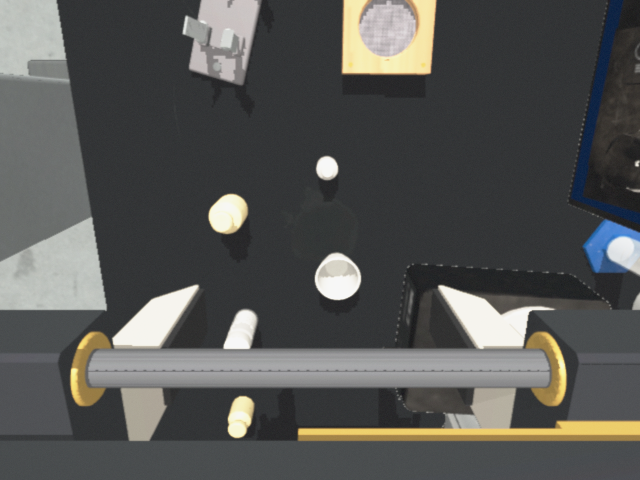

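The scene shows brass weights at (318,281) and (388,341), and a small silver one at (340,263). The wells are at (328,239), (304,220) and (281,208), the clip at (281,250) and the marker at (246,227). The wrist view shows weights at (228,214), (240,416) and (327,168), with part of the large well and the clip at the top.

```bash
cat > h.py <<'E'
import numpy as np, cv2
from cell import monitor, eyes
def cast(c,uv,z):
    T=c["cam_to_world"]; uv=np.atleast_2d(np.asarray(uv,float))
    d=np.c_[(uv[:,0]-c["cx"])/c["fx"],(uv[:,1]-c["cy"])/c["fy"],np.ones(len(uv))]@T[:3,:3].T
    o=T[:3,3]; return o+d*((z-o[2])/d[:,2])[:,None]
def snap(name,out):
    c=eyes.calibration(name); im=eyes.snapshot(name)[:,:,::-1].copy(); cv2.imwrite(f"pics/{out}.png",im)
    np.savez(f"pics/{out}.npz",**c); return c,im
def load(out):
    return dict(np.load(f"pics/{out}.npz")), cv2.imread(f"pics/{out}.png")
def st():
    s=monitor.state(); print("t %.2f"%s["t"],s["ee_pos"].round(4),s["tcp_rot"].round(3),"F",s["wrist_force"].round(1),"gap %.4f"%s["finger_gap"],s["joints"].round(2))
E
python3 - <<'E'
from h import *
c=eyes.calibration("scene")
for n,uv,z in [("A",(318,292),0),("B",(388,352),0),("s",(340,270),0),("w1",(328,239),.018),("w2",(304,220),.018),("w3",(281,208),.018),("clip",(281,250),.01),("mk",(246,227),.01),("cr",(371,290),0),("vial",(355,318),0)]:
    print(n,cast(c,uv,z)[0].round(3))
c=eyes.calibration("wrist")
for n,uv,z in [("Atop",(231,207),.045),("Btop",(238,425),.035),("s",(327,168),.02),("w1",(388,28),.018),("cr",(337,275),.035)]:
    print(n,cast(c,uv,z)[0].round(3))
E
```

```text
A [ 0.439 -0.02   0.   ]
B [ 0.438 -0.234  0.   ]
s [0.527 0.021 0.   ]
w1 [0.57  0.126 0.018]
w2 [0.579 0.246 0.018]
w3 [0.567 0.344 0.018]
clip [0.455 0.157 0.01 ]
mk [0.441 0.31  0.01 ]
cr [ 0.534 -0.077  0.   ]
vial [ 0.449 -0.13   0.   ]
Atop [0.455 0.001 0.045]
Btop [ 0.446 -0.222  0.035]
s [0.533 0.029 0.02 ]
w1 [0.58  0.138 0.018]
cr [ 0.542 -0.062  0.035]
```

```bash
python3 -m handwheel '{"dp":[[0.074,0,-0.024],[0.074,0,-0.024],[0.074,0,-0.024],[0.074,0,-0.024],[0.074,0,-0.024],[0.074,0,-0.024],[0,0,0],[0,0,0]],"rot":[[0,0,0],[0,0,0],[0,0,0],[0,0,0],[0,0,0],[0,0,0],[0,0,0],[0,0,0]],"jaw":[1,1,1,1,1,1,1,1]}'
python3 -c "
from h import *
st(); snap('wrist','w1')"
```

```text
t: 0.82
ee_pos: [0.5247, 0.2238, 0.2987]
tcp_rot: [2.217, 2.225, 0.001]
wrist_force: [0.0, -1.3, 0.1]
finger_gap: 1.001
t 0.82 [0.5247 0.2238 0.2987] [2.217e+00 2.225e+00 1.000e-03] F [ 0.  -1.3  0.1] gap 1.0012 [ 0.27  0.39  1.26 -0.    1.49  0.27]
```

View pics/w1.png

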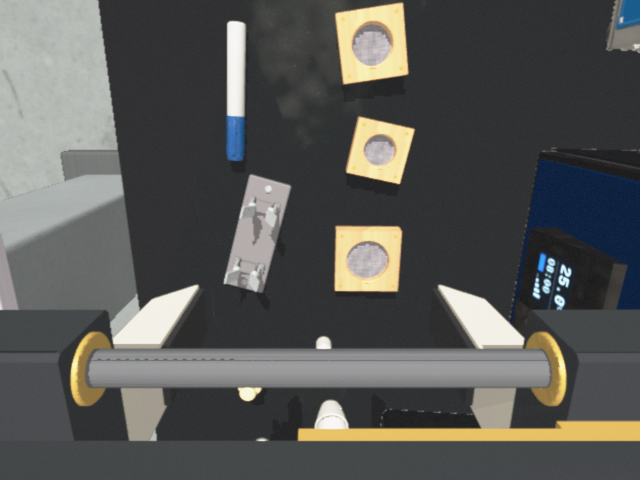

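```bash
cat > wells.py <<'E'
from h import *
c,im=load("w1")
hsv=cv2.cvtColor(im,cv2.COLOR_BGR2HSV)
m=cv2.inRange(hsv,(8,60,110),(30,255,255)); m[300:]=0
cs,hi=cv2.findContours(m,cv2.RETR_CCOMP,cv2.CHAIN_APPROX_NONE)
for i,k in enumerate(cs):
    if cv2.contourArea(k)<300: continue
    z=.018 if hi[0][i][3]<0 else .010
    for z in ((.018,) if z==.018 else (.018,.010)):
        p=(cast(c,k[:,0],z)[:,:2]*1000).astype(np.float32)
        r=cv2.minAreaRect(p) ; e=cv2.fitEllipse(p)
        print("outer" if hi[0][i][3]<0 else "hole",z,"rect",np.round(r[0],1),np.round(r[1],1),round(r[2],1),"ell",np.round(e[0],1),np.round(e[1],1))
# marker
roi=np.zeros(im.shape[:2],np.uint8); roi[10:168,205:265]=255
mm=((im.max(2)>80)*255).astype(np.uint8)&roi
k=max(cv2.findContours(mm,0,cv2.CHAIN_APPROX_NONE)[0],key=cv2.contourArea)
for z in (.018,.009):
    r=cv2.minAreaRect((cast(c,k[:,0],z)[:,:2]*1000).astype(np.float32)); print("marker",z,np.round(r[0],1),np.round(r[1],1),round(r[2],1),np.round(cv2.boxPoints(r)).tolist())
q=cast(c,[(250,176),(290,186),(263,292),(225,283)],.006)
print("clip",q.round(4)[:,:2].tolist(),q.mean(0).round(4),[np.linalg.norm(q[i]-q[(i+1)%4]).round(4) for i in range(4)])
E
python3 wells.py
python3 -c "
from h import *
c,im=load('w1'); cv2.imwrite('pics/c1.png',cv2.resize(im[165:305,205:315],None,fx=5,fy=4.2 and 5,interpolation=2)[:600*2][:700])
" ; python3 -c "
import cv2;a=cv2.imread('pics/c1.png');cv2.imwrite('pics/c1.png',cv2.resize(a,None,fx=.85,fy=.85));print(a.shape)"
```

```text
outer 0.018 rect [579.8 143.2] [76.6 72. ] 89.6 ell [579.6 142.9] [83.1 88.7]
hole 0.018 rect [579.4 142.6] [44.7 43.9] 44.9 ell [579.4 142.6] [43.2 45.2]
hole 0.01 rect [580.4 139.6] [45.5 44.7] 44.9 ell [580.4 139.6] [44. 46.]
outer 0.018 rect [587.7 259.9] [57.8 59. ] 78.2 ell [587.8 260. ] [66.8 68.3]
hole 0.018 rect [587.1 260.4] [31.3 31.2] 46.4 ell [587.3 260.4] [31.1 31.4]
hole 0.01 rect [588.2 259.6] [31.9 31.7] 46.4 ell [588.5 259.6] [31.7 32. ]
outer 0.018 rect [576.3 358.9] [64.3 63.8] 8.2 ell [576.4 359. ] [74.1 74.3]
hole 0.018 rect [576.1 358.2] [36.8 37.4] 1.5 ell [575.8 358.1] [36.9 37.1]
hole 0.01 rect [577.  359.2] [37.5 38.1] 1.5 ell [576.8 359.1] [37.6 37.8]
marker 0.018 [445.5 314.4] [129.5  18.3] 86.5 [[432.0, 250.0], [451.0, 249.0], [459.0, 378.0], [440.0, 380.0]]
marker 0.009 [443.8 314.6] [132.2  18.7] 86.5 [[430.0, 249.0], [449.0, 248.0], [457.0, 380.0], [439.0, 381.0]]
clip [[0.4541, 0.2319], [0.4962, 0.2213], [0.4631, 0.0981], [0.4202, 0.1092]] [0.4584 0.1651 0.006 ] [np.float64(0.0434), np.float64(0.1276), np.float64(0.0444), np.float64(0.1273)]
(700, 550, 3)
```

View pics/c1.png

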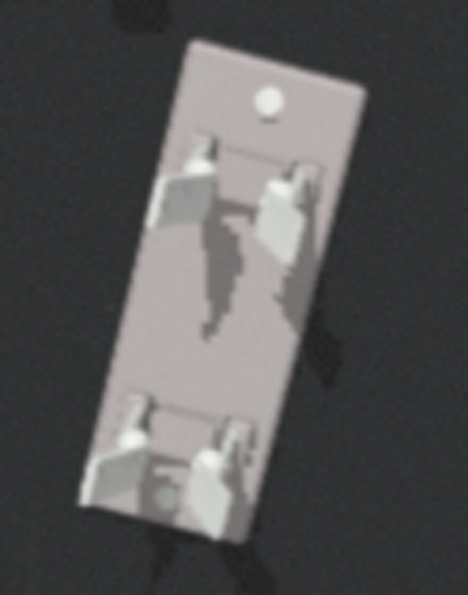

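The wells measure 46, 32 and 37 mm across, as expected, with the large one at (0.580,0.143), small at (0.587,0.260) and medium at (0.576,0.358). The clip is at (0.458,0.165), tilted 15.2° from y. The marker is at (0.445,0.3145), tilted 3.5°. I'll do the marker first.

```bash
python3 -m handwheel '{"dp":[[0.0302,-0.0266,0.0667],[0.0302,-0.0266,0.0667],[0.0302,-0.0266,0.0667],[0.0302,-0.0266,0.0667],[0.0302,-0.0266,0.0667],[0.0302,-0.0266,0.0667],[0,0,0],[0,0,0]],"rot":[[0,0,0],[0,0,0],[0,0,0],[0,0,0],[0,0,0],[0,0,0],[0,0,0.0206],[0,0,0]],"jaw":[0.1,0.1,0.1,0.1,0.1,0.1,0.1,0.1]}' 40
```

```text
t: 1.53
ee_pos: [0.4434, 0.3109, 0.0961]
tcp_rot: [-2.294, -2.145, 0.009]
wrist_force: [0.0, -0.0, -0.3]
finger_gap: 0.552
```

```bash
python3 - <<'E'
from h import *
# which brass weight is larger: scene view, max width (px) * range / f
c=eyes.calibration("scene"); im=cv2.imread("pics/scene0.png"); hsv=cv2.cvtColor(im,cv2.COLOR_BGR2HSV)
for n,(u,v) in dict(A=(318,281),B=(388,341),s=(340,263)).items():
    r=im[v-20:v+20,u-16:u+16].max(2)>75
    n_,l,stt,_=cv2.connectedComponentsWithStats(r.astype(np.uint8)); i=1+stt[1:,4].argmax()
    x,y,w,h,a=stt[i]; foot=(u-16+x+w/2,v-20+y+h-1); p=cast(c,foot,0)[0]
    d=np.linalg.norm(p-c["cam_to_world"][:3,3]); print(n,p.round(3),"w mm",w*d/c["fx"]*1000,"h px",h)
E
```

```text
A [ 0.437 -0.023  0.   ] w mm 33.36625367782965 h px 26
B [ 0.437 -0.236  0.   ] w mm 30.658788178043558 h px 26
s [0.568 0.089 0.   ] w mm 57.623261169192894 h px 10
```

```bash
python3 -m handwheel '{"dp":[[0.007,0.003,0.05],[0,0,0.06],[0,0,0.05],[0,0,0.022],[0,0,0],[0,0,0],[0,0,0],[0,0,0],[0,0,0]],"rot":[[0,0,0],[0,0,0],[0,0,0],[0,0,0],[0,0,0],[0,0,0],[0,0,0],[0,0,0],[0,0,0]],"jaw":[0.1,0.1,0.1,0.1,0.1,-1,-1,-1,-1]}' 40
```

```text
t: 2.28
ee_pos: [0.4478, 0.3164, 0.0091]
tcp_rot: [2.292, 2.148, 0.004]
wrist_force: [-0.8, -0.2, -0.3]
finger_gap: 0.309
```

```bash
python3 -m handwheel '{"dp":[[0,0,0.006],[0,0,0],[0,0,0],[0,0,0],[0,0,0],[0,0,0]],"rot":[[0,0,0],[0,0,0],[0,0,0],[0,0,0],[0,0,0],[0,0,0]],"jaw":[-1,-1,-1,-1,-1,-1]}' 40; python3 -c "
from h import *
snap('wrist','w2')"
```

```text
t: 2.78
ee_pos: [0.4471, 0.3161, 0.0049]
tcp_rot: [2.292, 2.148, 0.001]
wrist_force: [-1.0, -0.5, 3.2]
finger_gap: 0.179
```

View pics/w2.png

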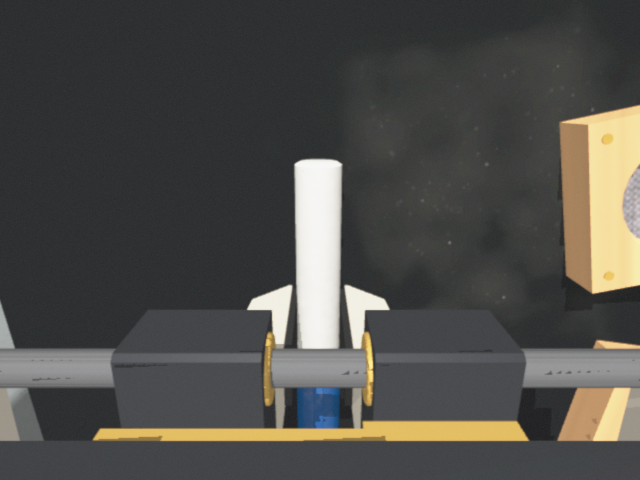

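The marker is held between the pads (gap 16.5 mm), with its far end at (319,161). I'll work out where it sits along the tool from that.

```bash
python3 - <<'E'
from h import *
c,_=load("w2"); s=monitor.state()
from scipy.spatial.transform import Rotation as R
M=R.from_rotvec(s["tcp_rot"]).as_matrix()
for uv,z in(((319,161),.013),((319,161),.009),((319,166),.018)): print(z,((cast(c,uv,z)[0]-s["ee_pos"])@M).round(4))
T=R.from_rotvec([np.pi*np.sqrt(.5)]*2+[0]).as_matrix()
print("toolx heading deg",np.degrees(np.arctan2(M[1,0],M[0,0])), M[:,0].round(3),M[:,1].round(3))
d=np.array([.4584,.1651,.09])-s["ee_pos"]; print("delta in tool/0.5:",(d@M/.5).round(4))
E
```

```text
0.013 [ 0.0624  0.0012 -0.0081]
0.009 [ 0.0619  0.0012 -0.0041]
0.018 [ 0.0614  0.0012 -0.0131]
toolx heading deg 86.29454211179365 [0.065 0.998 0.   ] [ 0.998 -0.065  0.   ]
delta in tool/0.5: [-0.3     0.0421 -0.1703]
```

```bash
python3 -m handwheel '{"dp":[[0,0,-0.06],[0,0,-0.06],[0,0,-0.05],[-0.06,0.0084,0],[-0.06,0.0084,0],[-0.06,0.0084,0],[-0.06,0.0084,0],[-0.055,0.0084,0],[0,0,0],[0,0,0]],"rot":[[0,0,0],[0,0,0],[0,0,0],[0,0,0],[0,0,0],[0,0,0],[0,0,0],[0,0,0],[0,0,0.032],[0,0,0.032]],"jaw":[-1,-1,-1,-1,-1,-1,-1,-1,-1,-1]}' 40;python3 -m handwheel '{"dp":[[0,0,0],[0,0,0]],"rot":[[0,0,0],[0,0,0]],"jaw":[-1,-1]}' 40; python3 - <<'E'
from h import *
snap('wrist','w3')
from scipy.spatial.transform import Rotation as R
s=monitor.state(); M=R.from_rotvec(s["tcp_rot"]).as_matrix(); st()
print("toolx heading deg",np.degrees(np.arctan2(M[1,0],M[0,0])))
t=np.array([.4584,.1651,.07])+.0025*np.array([.262,.965,0])
print(((t-s["ee_pos"])@M/.5).round(4))
E
```

```text
t: 3.67
ee_pos: [0.4583, 0.1658, 0.0895]
tcp_rot: [-2.503, -1.898, 0.001]
wrist_force: [-1.1, 0.4, 0.7]
finger_gap: 0.181
t: 3.83
ee_pos: [0.4582, 0.1674, 0.0894]
tcp_rot: [-2.493, -1.911, 0.001]
wrist_force: [-1.2, 0.3, -0.9]
finger_gap: 0.182
t 3.88 [0.4582 0.1676 0.0895] [-2.493e+00 -1.912e+00  1.000e-03] F [ 0.7  0.2 -0. ] gap 0.1815 [ 0.19  0.44  1.81 -0.    0.9   0.46]
toolx heading deg 74.9680249964559
[0.0003 0.0017 0.0389]
```

View pics/w3.png

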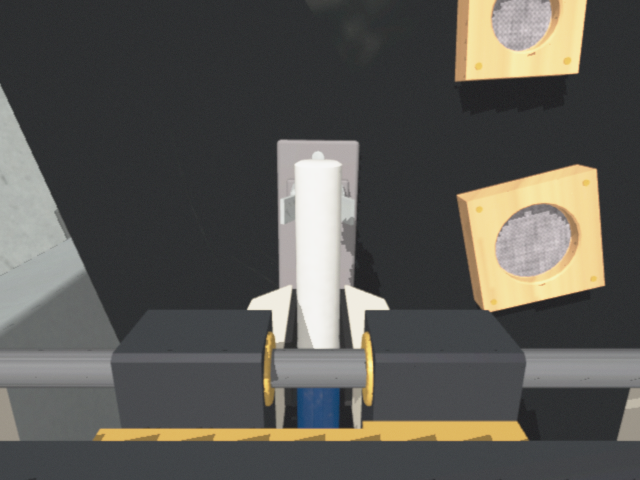

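The marker lines up with the clip: strip edges at columns 278 and 358, marker at 297–341, strip's far end at row 141. I'll check the lengthwise fit.

```bash
python3 - <<'E'
from h import *
from scipy.spatial.transform import Rotation as R
c,im=load('w3'); s=monitor.state(); M=R.from_rotvec(s["tcp_rot"]).as_matrix()
for uv in((278,141),(358,141),(280,250),(357,250)): print(uv,((cast(c,uv,.006)[0]-s["ee_pos"])@M*1000).round(1))
print("mk end",((cast(c,(319,161),s["ee_pos"][2]+.008)[0]-s["ee_pos"])@M*1000).round(1))
E
```

```text
(278, 141) [ 61.7 -21.2  83.5]
(358, 141) [61.7 22.9 83.4]
(280, 250) [ -1.9 -21.9  83.5]
(357, 250) [-2.  24.  83.5]
mk end [62.4  1.2 -8. ]
```

```bash
python3 -m handwheel '{"dp":[[0,0,0.034],[0,0,0.034],[0,0,0.01],[0,0,0.01],[0,0,0.01],[0,0,0.01]],"rot":[[0,0,0],[0,0,0],[0,0,0],[0,0,0],[0,0,0],[0,0,0]],"jaw":[-1,-1,-1,-1,-1,-1]}' 50;python3 -m handwheel '{"dp":[[0,0,0.01],[0,0,0.01],[0,0,0.01],[0,0,0.005]],"rot":[[0,0,0],[0,0,0],[0,0,0],[0,0,0]],"jaw":[-1,-1,-1,-1]}' 50
```

```text
t: 4.38
ee_pos: [0.4591, 0.1679, 0.0365]
tcp_rot: [2.494, 1.909, 0.003]
wrist_force: [-1.9, 0.8, 5.0]
finger_gap: 0.18
t: 4.72
ee_pos: [0.4582, 0.1676, 0.0179]
tcp_rot: [-2.495, -1.908, 0.0]
wrist_force: [-0.7, 0.3, -1.1]
finger_gap: 0.181
```

```bash
python3 -m handwheel '{"dp":[[0,0,0.004],[0,0,0.004],[0,0,0]],"rot":[[0,0,0],[0,0,0],[0,0,0]],"jaw":[-1,-1,-1]}' 50
```

```text
t: 4.97
ee_pos: [0.4582, 0.1676, 0.0167]
tcp_rot: [2.495, 1.908, 0.001]
wrist_force: [-10.3, -0.6, 31.3]
finger_gap: 0.177
```

```bash
python3 -m handwheel '{"dp":[[0,0,-0.006],[0,0,0],[0,0,0],[0,0,0],[0,0,0],[0,0,-0.06],[0,0,-0.07],[0,0,-0.07],[0,0,-0.07],[0,0,-0.04]],"rot":[[0,0,0],[0,0,0],[0,0,0],[0,0,0],[0,0,0],[0,0,0],[0,0,0],[0,0,0],[0,0,0],[0,0,0]],"jaw":[-1,0.1,0.1,0.1,0.1,0.1,0.1,0.1,0.1,0.1]}'; python3 - <<'E'
from h import *
c,im=snap('side','s1'); st()
p=np.array([.4584,.1651,.02]); T=c["cam_to_world"]; q=(p-T[:3,3])@T[:3,:3]; u=int(c["fx"]*q[0]/q[2]+c["cx"]); v=int(c["fy"]*q[1]/q[2]+c["cy"]); print(u,v)
a=im[v-50:v+50,u-65:u+65]; 
cv2.imwrite("pics/s1c.png",cv2.resize(a,None,fx=5,fy=5,interpolation=2))
E
```

```text
t: 5.8
ee_pos: [0.4597, 0.1677, 0.1759]
tcp_rot: [2.494, 1.906, 0.007]
wrist_force: [0.2, 0.0, 0.2]
finger_gap: 0.555
t 5.85 [0.4612 0.1681 0.1785] [2.492 1.905 0.014] F [1.3 0.2 3.5] gap 0.5483 [ 0.19  0.32  1.7  -0.    1.11  0.46]
265 232
```

View pics/s1c.png

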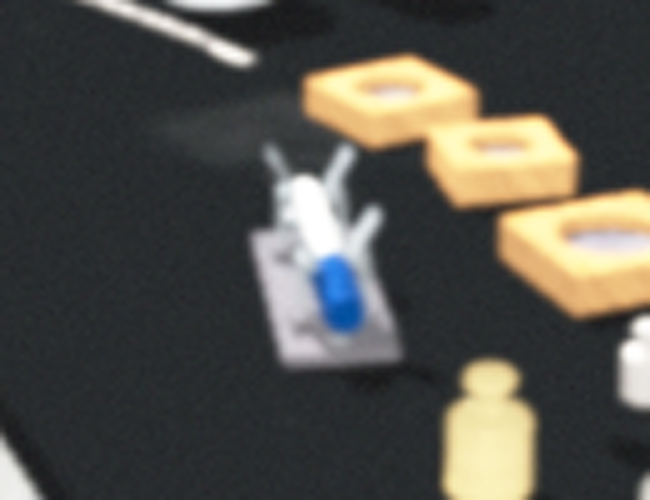

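The marker sits low and level in both pairs of jaws. Next I'll look closely at the large and small weights.

```bash
python3 -m handwheel '{"dp":[[0,0,0],[0,0,0],[0,0,0],[-0.059,0.015,0.01],[-0.059,0.015,0.01],[-0.059,0.015,0.01],[-0.059,0.015,0.01],[0,0,0],[0,0,0]],"rot":[[0,0,-0.028],[0,0,-0.028],[0,0,-0.028],[0,0,0],[0,0,0],[0,0,0],[0,0,0],[0,0,0],[0,0,0]],"jaw":[0.1,0.1,0.1,0.1,0.1,0.1,0.1,0.1,0.1]}'; python3 - <<'E'
from h import *
snap('wrist','w4'); st()
E
```

```text
t: 6.6
ee_pos: [0.4882, 0.0482, 0.1515]
tcp_rot: [-2.226, -2.215, 0.001]
wrist_force: [-0.6, 0.0, 0.1]
finger_gap: 0.549
t 6.65 [0.488  0.0492 0.1518] [-2.225 -2.217  0.   ] F [-0.1  0.5  0.2] gap 0.5465 [-0.06  0.36  1.73  0.    1.06 -0.05]
```

View pics/w4.png

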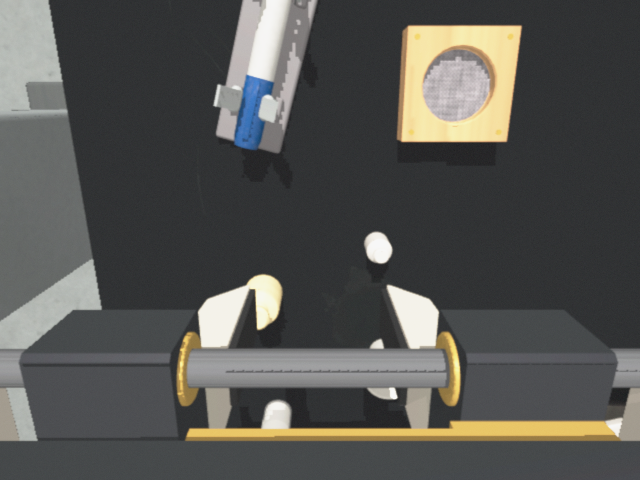

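The small weight has its base at (376,238) and its knob at (380,254). The large weight, at (265,295), is partly hidden by a finger, so I'll measure it from the first wrist view.

```bash
python3 - <<'E'
from h import *
def comp(im,c,seed,R,thr=95):
    u,v=seed; m=np.zeros(im.shape[:2],np.uint8); m[v-R:v+R,u-R:u+R]=(im[v-R:v+R,u-R:u+R].max(2)>thr)
    n,l,s,_=cv2.connectedComponentsWithStats(m); k=l[v,u]; 
    return max(cv2.findContours((l==k).astype(np.uint8),0,cv2.CHAIN_APPROX_NONE)[0],key=cv2.contourArea)[:,0]
def rep(n,im,c,k,H,r):
    p0=cast(c,k,0); pt=cast(c,k,H*.7)
    # foot: the side toward the camera nadir (+y) is the base edge at z=0
    print(n,"base edge ymax",p0[:,1].max().round(4),"-> yc",(p0[:,1].max()-r).round(4)," x range z.7H",pt[:,0].min().round(4),pt[:,0].max().round(4)," far edge at H",cast(c,k,H)[:,1].min().round(4), "x range z0",p0[:,0].min().round(4),p0[:,0].max().round(4))
c4,i4=load('w4'); rep("small",i4,c4,comp(i4,c4,(377,245),25),.030,.009)
i0=cv2.imread('pics/wrist0.png'); c0=dict(fx=427.156,fy=427.156,cx=317.934,cy=236.254,cam_to_world=np.array([[1,-.000729,-.000819,.525658],[-.000939,-.955032,-.2965,.0814566],[-.000566,.2965,-.955032,.383438],[0,0,0,1]]))
rep("A",i0,c0,comp(i0,c0,(228,212),40),.046,.0145)
rep("small0",i0,c0,comp(i0,c0,(327,168),25),.030,.009)
E
```

```text
small base edge ymax 0.0376 -> yc 0.0286  x range z.7H 0.5215 0.5417  far edge at H 0.0232 x range z0 0.5238 0.5455
A base edge ymax 0.0038 -> yc -0.0107  x range z.7H 0.4319 0.4657  far edge at H -0.0204 x range z0 0.4233 0.4602
small0 base edge ymax 0.037 -> yc 0.028  x range z.7H 0.5238 0.5424  far edge at H 0.0216 x range z0 0.5236 0.5434
```

```bash
python3 -m handwheel '{"dp":[[-0.06,-0.039,0],[-0.06,-0.039,0],[0,0,0.07],[0,0,0.07],[0,0,0.05],[0,0,0]],"rot":[[0,0,0],[0,0,0],[0,0,0],[0,0,0],[0,0,0],[0,0,0]],"jaw":[0.1,0.1,0.1,0.1,0.1,0.1]}' 25
```

```text
t: 7.15
ee_pos: [0.4459, -0.009, 0.0536]
tcp_rot: [-2.218, -2.216, 0.007]
wrist_force: [-1.9, 0.5, 0.0]
finger_gap: 0.548
```

```bash
python3 -m handwheel '{"dp":[[-0.002,0.004,0.04],[0,0,0.043],[0,0,0],[0,0,0],[0,0,0],[0,0,0],[0,0,0],[0,0,0]],"rot":[[0,0,0],[0,0,0],[0,0,0],[0,0,0],[0,0,0],[0,0,0],[0,0,0],[0,0,0]],"jaw":[0.1,0.1,0.1,-1,-1,-1,-1,-1]}' 25
```

```text
t: 7.82
ee_pos: [0.4512, -0.0114, 0.0168]
tcp_rot: [2.223, 2.219, 0.001]
wrist_force: [-3.1, 1.8, 7.7]
finger_gap: 0.306
```

```bash
python3 -m handwheel '{"dp":[[0,0,-0.03],[0,0,-0.05],[0,0,-0.05],[0.0513,0.0428,0],[0.0513,0.0428,0],[0.0513,0.0428,0],[0.0513,0.0428,0],[0.0513,0.0428,0],[0.0513,0.0428,0],[0,0,0]],"rot":[[0,0,0],[0,0,0],[0,0,0],[0,0,0],[0,0,0],[0,0,0],[0,0,0],[0,0,0],[0,0,0],[0,0,0]],"jaw":[-1,-1,-1,-1,-1,-1,-1,-1,-1,-1]}' 25;python3 -m handwheel '{"dp":[[0,0,0]],"rot":[[0,0,0]],"jaw":[-1]}'; python3 - <<'E'
from h import *
snap('wrist','w5'); st()
E
```

```text
t: 8.65
ee_pos: [0.5834, 0.1465, 0.0814]
tcp_rot: [2.219, 2.221, 0.008]
wrist_force: [-0.3, -0.1, -2.0]
finger_gap: 0.313
t: 8.73
ee_pos: [0.5802, 0.1434, 0.0806]
tcp_rot: [2.221, 2.222, 0.001]
wrist_force: [-0.5, -0.2, -2.2]
finger_gap: 0.309
t 8.78 [0.5793 0.1423 0.0805] [-2.222e+00 -2.221e+00  1.000e-03] F [-0.5 -0.3 -1.2] gap 0.3084 [ 0.11  0.62  1.5  -0.    1.02  0.11]
```

View pics/w5.png

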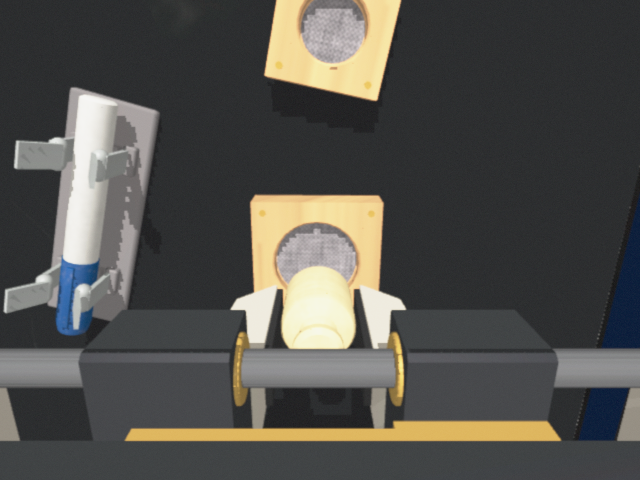

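The large weight hangs upright over the large well, both at about column 317. I'll lower it gently.

```bash
python3 -m handwheel '{"dp":[[0,0,0.04],[0,0,0.035],[0,0,0.018],[0,0,0.004],[0,0,0],[0,0,0]],"rot":[[0,0,0],[0,0,0],[0,0,0],[0,0,0],[0,0,0],[0,0,0]],"jaw":[-1,-1,-1,-1,-1,-1]}'
```

```text
t: 9.28
ee_pos: [0.5801, 0.1417, 0.033]
tcp_rot: [2.224, 2.218, 0.001]
wrist_force: [0.2, 0.4, -1.6]
finger_gap: 0.311
```

```bash
python3 -m handwheel '{"dp":[[0,0,0.004],[0,0,0.004],[0,0,0],[0,0,0]],"rot":[[0,0,0],[0,0,0],[0,0,0],[0,0,0]],"jaw":[-1,-1,-1,-1]}';python3 -m handwheel '{"dp":[[0,0,0.002],[0,0,0.002],[0,0,0]],"rot":[[0,0,0],[0,0,0],[0,0,0]],"jaw":[-1,-1,-1]}'
```

```text
t: 9.62
ee_pos: [0.5798, 0.1422, 0.0283]
tcp_rot: [2.223, 2.219, 0.0]
wrist_force: [-0.3, -0.1, -1.1]
finger_gap: 0.309
t: 9.87
ee_pos: [0.5799, 0.1422, 0.0269]
tcp_rot: [2.223, 2.219, 0.001]
wrist_force: [-1.8, 0.3, 4.0]
finger_gap: 0.308
```

```bash
python3 -m handwheel '{"dp":[[0,0,0],[0,0,0],[0,0,0],[0,0,-0.04],[0,0,-0.06],[0,0,-0.05],[-0.057,-0.024,0],[-0.057,-0.024,0],[-0.057,-0.023,0],[-0.057,-0.023,0]],"rot":[[0,0,0],[0,0,0],[0,0,0],[0,0,0],[0,0,0],[0,0,0],[0,0,0],[0,0,0],[0,0,0],[0,0,0]],"jaw":[0.1,0.1,0.1,0.1,0.1,0.1,0,0,0,0]}';python3 -m handwheel '{"dp":[[0,0,0.05],[0,0,0.05],[0,0,0],[0,0,0]],"rot":[[0,0,0],[0,0,0],[0,0,0],[0,0,0]],"jaw":[0,0,0,0]}'
```

```text
t: 10.7
ee_pos: [0.5319, 0.0273, 0.1013]
tcp_rot: [2.222, 2.22, 0.0]
wrist_force: [-0.2, 0.2, -0.4]
finger_gap: 0.5
t: 11.03
ee_pos: [0.5318, 0.0282, 0.0505]
tcp_rot: [-2.222, -2.218, 0.003]
wrist_force: [0.2, 0.2, 0.0]
finger_gap: 0.497
```

```bash
python3 -m handwheel '{"dp":[[0,0,0.04],[0,0,0.038],[0,0,0],[0,0,0],[0,0,0],[0,0,0],[0,0,0],[0,0,0],[0,0,0],[0,0,0]],"rot":[[0,0,0],[0,0,0],[0,0,0],[0,0,0],[0,0,0],[0,0,0],[0,0,0],[0,0,0],[0,0,0],[0,0,0]],"jaw":[0,0,0,-1,-1,-1,-1,-1,-1,-1]}' 15
```

```text
t: 11.87
ee_pos: [0.533, 0.0282, 0.013]
tcp_rot: [2.223, 2.219, 0.002]
wrist_force: [-1.6, 0.8, 6.6]
finger_gap: 0.19
```

```bash
python3 -m handwheel '{"dp":[[0,0,-0.04],[0,0,-0.07],[0,0,-0.07],[0.0773,0.0182,0],[0.0773,0.0182,0],[0.0773,0.0182,0],[0.0773,0.0182,0],[0.0773,0.0182,0],[0.0773,0.0182,0],[0,0,0]],"rot":[[0,0,0],[0,0,0],[0,0,0],[0,0,0],[0,0,0],[0,0,0],[0,0,0],[0,0,0],[0,0,0],[0,0,0]],"jaw":[-1,-1,-1,-1,-1,-1,-1,-1,-1,-1]}';python3 -m handwheel '{"dp":[[0,0,0],[0,0,0]],"rot":[[0,0,0],[0,0,0]],"jaw":[-1,-1]}'
```

```text
t: 12.7
ee_pos: [0.5879, 0.2669, 0.1019]
tcp_rot: [-2.217, -2.224, -0.005]
wrist_force: [-1.5, -0.7, 0.2]
finger_gap: 0.19
t: 12.87
ee_pos: [0.587, 0.2598, 0.1016]
tcp_rot: [-2.223, -2.22, 0.002]
wrist_force: [-0.3, -0.2, 0.0]
finger_gap: 0.191
```

```bash
python3 -m handwheel '{"dp":[[0,0,0.06],[0,0,0.05],[0,0,0.026],[0,0,0.01],[0,0,0],[0,0,0]],"rot":[[0,0,0],[0,0,0],[0,0,0],[0,0,0],[0,0,0],[0,0,0]],"jaw":[-1,-1,-1,-1,-1,-1]}';python3 -m handwheel '{"dp":[[0,0,0.004],[0,0,0.002],[0,0,0]],"rot":[[0,0,0],[0,0,0],[0,0,0]],"jaw":[-1,-1,-1]}'
```

```text
t: 13.37
ee_pos: [0.5882, 0.2592, 0.0299]
tcp_rot: [2.225, 2.218, 0.001]
wrist_force: [0.4, -0.1, 0.5]
finger_gap: 0.188
t: 13.62
ee_pos: [0.5879, 0.26, 0.0269]
tcp_rot: [2.223, 2.219, 0.002]
wrist_force: [0.4, -0.2, -0.5]
finger_gap: 0.189
```

```bash
python3 -m handwheel '{"dp":[[0,0,0.004],[0,0,0.002],[0,0,0],[0,0,0]],"rot":[[0,0,0],[0,0,0],[0,0,0],[0,0,0]],"jaw":[-1,-1,-1,-1]}';python3 -m handwheel '{"dp":[[0,0,0.002],[0,0,0],[0,0,0]],"rot":[[0,0,0],[0,0,0],[0,0,0]],"jaw":[-1,-1,-1]}'
```

```text
t: 13.95
ee_pos: [0.5875, 0.2601, 0.0231]
tcp_rot: [2.223, 2.219, 0.0]
wrist_force: [0.1, 0.8, -1.0]
finger_gap: 0.19
t: 14.2
ee_pos: [0.5876, 0.2601, 0.023]
tcp_rot: [2.223, 2.219, 0.001]
wrist_force: [-1.7, -0.6, 4.9]
finger_gap: 0.191
```

```bash
python3 -m handwheel '{"dp":[[0,0,0],[0,0,0],[0,0,0],[0,0,-0.04],[0,0,-0.07],[0,0,-0.07],[0,0,-0.07]],"rot":[[0,0,0],[0,0,0],[0,0,0],[0,0,0],[0,0,0],[0,0,0],[0,0,0]],"jaw":[-0.1,0,0.1,0.1,0.1,0.1,0.1]}';python3 -m handwheel '{"dp":[[-0.08,-0.0175,-0.01],[-0.08,-0.0175,-0.01],[-0.08,-0.0175,-0.01],[-0.08,-0.0175,-0.01],[-0.08,-0.0175,-0.01],[-0.08,-0.0175,-0.01],[-0.08,-0.0175,-0.01],[-0.08,-0.0175,-0.01],[-0.08,-0.0175,-0.01],[-0.08,-0.0175,-0.01]],"rot":[[0,0,0],[0,0,0],[0,0,0],[0,0,0],[0,0,0],[0,0,0],[0,0,0],[0,0,0],[0,0,0],[0,0,0]],"jaw":[0.1,0.1,0.1,0.1,0.1,0.1,0.1,0.1,0.1,0.1]}';python3 -m handwheel '{"dp":[[0,0,0],[0,0,0]],"rot":[[0,0,0],[0,0,0]],"jaw":[0.1,0.1]}'
python3 - <<'E'
from h import *
snap('wrist','w6'); st()
E
```

```text
t: 14.78
ee_pos: [0.5872, 0.2599, 0.1481]
tcp_rot: [-2.223, -2.219, 0.002]
wrist_force: [0.2, 0.1, 0.4]
finger_gap: 0.545
t: 15.62
ee_pos: [0.4985, -0.1416, 0.1975]
tcp_rot: [2.223, 2.219, 0.0]
wrist_force: [0.7, -0.5, -0.9]
finger_gap: 0.554
t: 15.78
ee_pos: [0.499, -0.1418, 0.1973]
tcp_rot: [2.228, 2.214, 0.001]
wrist_force: [-0.3, 1.2, -0.5]
finger_gap: 0.551
t 15.83 [ 0.4991 -0.1402  0.197 ] [-2.226e+00 -2.217e+00 -1.000e-03] F [ 0.1 -0.3 -0.1] gap 0.5493 [-0.42  0.36  1.59  0.    1.2  -0.42]
```

View pics/w6.png

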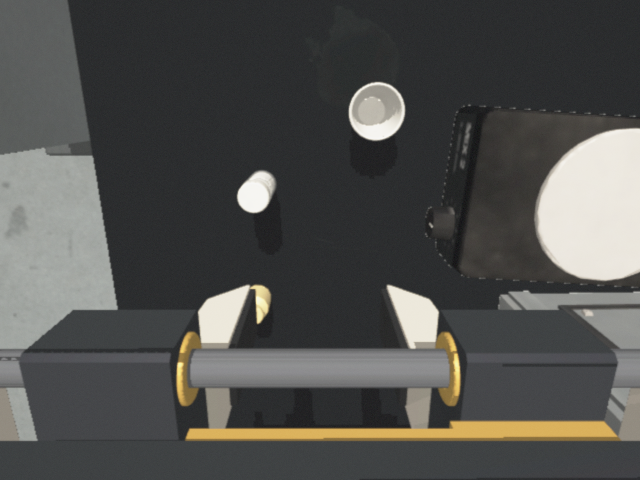

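The medium weight shows beside the left finger: base edge at row 286, right edge at column 271.

```bash
python3 - <<'E'
from h import *
c,im=load('w6')
roi=im[270:330,250:285]; m=(roi[:,:,2].astype(int)-roi[:,:,0]>30)
ys,xs=np.nonzero(m); xs+=250; ys+=270
print("rows",ys.min(),ys.max(),"cols",xs.min(),xs.max(), "row at max col",ys[xs==xs.max()])
print("base",cast(c,(262,ys.min()),0)[0].round(4)-[0,.0118,0])
for z in(.012,.024): print("x",cast(c,(xs.max()+.5,np.median(ys[xs==xs.max()])),z)[0].round(4)-[.0118,0,0])
print("far knob",cast(c,(262,ys.max()),.038)[0].round(4)+[0,.007,0])
i0=cv2.imread('pics/wrist0.png'); c0=dict(fx=427.156,fy=427.156,cx=317.934,cy=236.254,cam_to_world=np.array([[1,-.000729,-.000819,.525658],[-.000939,-.955032,-.2965,.0814566],[-.000566,.2965,-.955032,.383438],[0,0,0,1]]))
r=i0[395:438,222:262]; m=(r[:,:,2].astype(int)-r[:,:,0]>30); ys,xs=np.nonzero(m); xs+=222; ys+=395
print(xs.min(),xs.max(),ys.min(),ys.max(), cast(c0,[(xs.min(),410),(xs.max(),410)],.02).round(4), cast(c0,(240,ys.max()),.038))
E
```

```text
rows 285 323 cols 250 270 row at max col [293 294 295 296 297 298 299 300 301]
base [ 0.4491 -0.228   0.    ]
x [ 0.446  -0.2224  0.012 ]
x [ 0.4475 -0.2168  0.024 ]
far knob [ 0.453  -0.2267  0.038 ]
227 253 396 437 [[ 0.4324 -0.2168  0.02  ]
 [ 0.459  -0.2168  0.02  ]] [[ 0.44789067 -0.23415074  0.038     ]]
```

```bash
python3 -m handwheel '{"dp":[[-0.058,-0.035,0],[-0.058,-0.035,0],[-0.058,-0.035,0],[0,0,0.07],[0,0,0.07],[0,0,0.07],[0,0,0.07],[0,0,0],[0,0,0]],"rot":[[0,0,0],[0,0,0],[0,0,0],[0,0,0],[0,0,0],[0,0,0],[0,0,0],[0,0,0],[0,0,0]],"jaw":[0.1,0.1,0.1,0.1,0.1,0.1,0.1,0.1,0.1]}' 20
```

```text
t: 16.58
ee_pos: [0.4463, -0.2247, 0.0562]
tcp_rot: [-2.218, -2.219, 0.001]
wrist_force: [0.3, 0.5, 0.8]
finger_gap: 0.546
```

```bash
python3 -m handwheel '{"dp":[[-0.005,0,0.044],[0,0,0.044],[0,0,0],[0,0,0],[0,0,0],[0,0,0],[0,0,0],[0,0,0],[0,0,0],[0,0,0]],"rot":[[0,0,0],[0,0,0],[0,0,0],[0,0,0],[0,0,0],[0,0,0],[0,0,0],[0,0,0],[0,0,0],[0,0,0]],"jaw":[0.1,0.1,0.1,-1,-1,-1,-1,-1,-1,-1]}' 20
```

```text
t: 17.42
ee_pos: [0.447, -0.2295, 0.0143]
tcp_rot: [2.223, 2.218, 0.0]
wrist_force: [-1.7, 0.6, 7.8]
finger_gap: 0.25
```

```bash
python3 -m handwheel '{"dp":[[0,0,-0.05],[0,0,-0.07],[0,0,-0.07],[0,0,-0.042],[0.0784,0.0172,0],[0.0784,0.0172,0],[0.0784,0.0172,0],[0.0784,0.0172,0],[0.0784,0.0172,0],[0.0784,0.0172,0]],"rot":[[0,0,0],[0,0,0],[0,0,0],[0,0,0],[0,0,0],[0,0,0],[0,0,0],[0,0,0],[0,0,0],[0,0,0]],"jaw":[-1,-1,-1,-1,-1,-1,-1,-1,-1,-1]}';python3 -m handwheel '{"dp":[[0.0784,0.0172,0],[0.0784,0.0172,0],[0.0784,0.0172,0],[0.0784,0.0172,0],[0.0784,0.0172,0],[0.0784,0.0172,0],[0.0784,0.0172,0],[0.0784,0.0172,0],[0.0784,0.0172,0],[0,0,0]],"rot":[[0,0,0],[0,0,0],[0,0,0],[0,0,0],[0,0,0],[0,0,0],[0,0,0],[0,0,0],[0,0,0],[0,0,0]],"jaw":[-1,-1,-1,-1,-1,-1,-1,-1,-1,-1]}';python3 -m handwheel '{"dp":[[0,0,0],[0,0,0]],"rot":[[0,0,0],[0,0,0]],"jaw":[-1,-1]}'
```

```text
t: 18.25
ee_pos: [0.4987, 0.0078, 0.1295]
tcp_rot: [2.224, 2.219, 0.001]
wrist_force: [1.0, 0.3, -0.6]
finger_gap: 0.249
t: 19.08
ee_pos: [0.5764, 0.3656, 0.1284]
tcp_rot: [-2.217, -2.224, -0.005]
wrist_force: [-1.3, -0.4, -0.8]
finger_gap: 0.249
t: 19.25
ee_pos: [0.5762, 0.3583, 0.1286]
tcp_rot: [-2.223, -2.22, 0.002]
wrist_force: [-0.0, -1.5, -0.8]
finger_gap: 0.248
```

```bash
python3 -m handwheel '{"dp":[[0,0,0.06],[0,0,0.06],[0,0,0.04],[0,0,0.02],[0,0,0.014],[0,0,0],[0,0,0]],"rot":[[0,0,0],[0,0,0],[0,0,0],[0,0,0],[0,0,0],[0,0,0],[0,0,0]],"jaw":[-1,-1,-1,-1,-1,-1,-1]}';python3 -m handwheel '{"dp":[[0,0,0.003],[0,0,0.003],[0,0,0],[0,0,0]],"rot":[[0,0,0],[0,0,0],[0,0,0],[0,0,0]],"jaw":[-1,-1,-1,-1]}'
```

```text
t: 19.83
ee_pos: [0.5775, 0.3583, 0.0334]
tcp_rot: [2.224, 2.218, 0.002]
wrist_force: [-0.6, 0.3, -1.1]
finger_gap: 0.253
t: 20.17
ee_pos: [0.5769, 0.3587, 0.0297]
tcp_rot: [2.223, 2.219, 0.001]
wrist_force: [0.2, -0.3, -0.9]
finger_gap: 0.253
```

```bash
python3 -m handwheel '{"dp":[[0,0,0.003],[0,0,0.003],[0,0,0.002],[0,0,0],[0,0,0]],"rot":[[0,0,0],[0,0,0],[0,0,0],[0,0,0],[0,0,0]],"jaw":[-1,-1,-1,-1,-1]}';python3 -m handwheel '{"dp":[[0,0,0.002],[0,0,0.002],[0,0,0]],"rot":[[0,0,0],[0,0,0],[0,0,0]],"jaw":[-1,-1,-1]}'
```

```text
t: 20.58
ee_pos: [0.5766, 0.3585, 0.025]
tcp_rot: [-2.223, -2.219, 0.0]
wrist_force: [0.6, -0.9, -1.8]
finger_gap: 0.251
t: 20.83
ee_pos: [0.5769, 0.3587, 0.0243]
tcp_rot: [2.223, 2.219, 0.001]
wrist_force: [-2.5, -1.1, 5.8]
finger_gap: 0.247
```

```bash
python3 -m handwheel '{"dp":[[0,0,0],[0,0,0],[0,0,0],[0,0,-0.04],[0,0,-0.07],[0,0,-0.07],[0,0,-0.08],[0,0,-0.08],[0,0,-0.08],[0,0,-0.08]],"rot":[[0,0,0],[0,0,0],[0,0,0],[0,0,0],[0,0,0],[0,0,0],[0,0,0],[0,0,0],[0,0,0],[0,0,0]],"jaw":[-0.2,-0.05,0.1,0.1,0.1,0.1,0.1,0.1,0.1,0.1]}';python3 -m handwheel '{"dp":[[-0.055,-0.022,-0.01],[-0.055,-0.022,-0.01],[-0.055,-0.022,-0.01],[-0.055,-0.022,-0.01],[0,0,0],[0,0,0],[0,0,0]],"rot":[[0,0,0],[0,0,0],[0,0,0],[0,0,0],[0,0,0],[0,0,0],[0,0,0]],"jaw":[0.1,0.1,0.1,0.1,0.1,0.1,0.1]}'
python3 - <<'E'
from h import *
snap('wrist','w7'); st()
c,im=snap('side','s2')
cv2.imwrite("pics/s2c.png",cv2.resize(im[180:330,200:400],None,fx=4,fy=4,interpolation=2))
E
```

```text
t: 21.67
ee_pos: [0.5764, 0.3584, 0.2751]
tcp_rot: [2.223, 2.219, 0.0]
wrist_force: [1.4, 0.1, -0.4]
finger_gap: 0.547
t: 22.25
ee_pos: [0.5328, 0.2489, 0.2932]
tcp_rot: [2.224, 2.219, 0.001]
wrist_force: [-0.1, 0.0, -0.5]
finger_gap: 0.551
t 22.30 [0.5328 0.2493 0.2928] [-2.223 -2.22  -0.   ] F [ 0.2  0.2 -0.8] gap 0.5519 [0.31 0.42 1.22 0.   1.5  0.31]
```

View pics/w7.png

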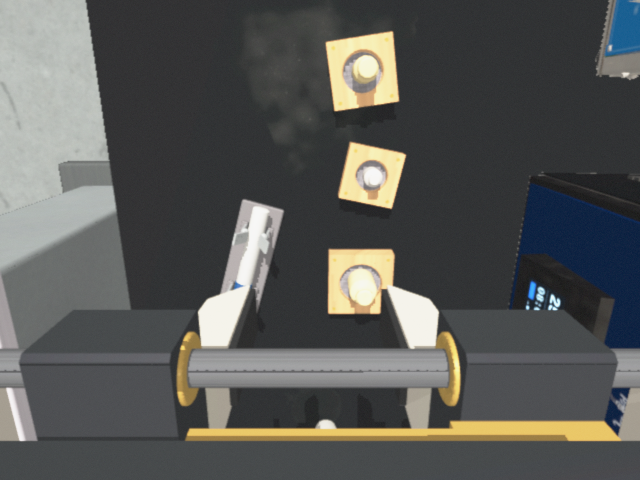

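View pics/s2c.png

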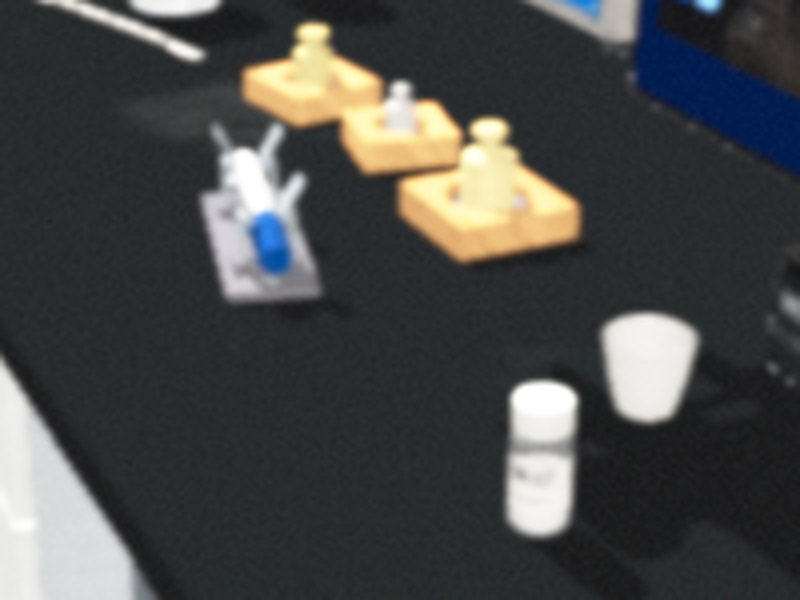

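```bash
python3 - <<'E'
from h import *
c,_=load('w5')
ax=np.array([.262,.965]); ctr=np.array([.4584,.1651])
for n,uv,z in(("white end",(98,95),.021),("blue end",(74,333),.018),("strip far",(115,98),.006),("strip near",(88,315),.006)):
    print(n,((cast(c,uv,z)[0,:2]-ctr)@ax*1000).round(1))
E
```

```text
white end 65.9
blue end -69.7
strip far 65.0
strip near -63.9
```

```bash
python3 -c "
from cell import job_done
print(job_done())"
```

```text
the job is handed in; nothing more can be done
None
```

All three weights are back upright in their wells, and the marker is in its clip. I handed the job in at about 22 s of the 112 s limit.

- **Weights:** The grip openings came out at about 28, 23 and 17.5 mm, which matches large, medium and small. I lowered each weight until I felt 4–6 N of contact at well-floor height, then released it. The final wrist and side pictures show all three standing in the right wells.
- **Marker:** I pressed it into both pairs of jaws until it stopped hard at 31 N, with its underside about 12 mm up. That is more than the 5–10 N you gave, because I kept pressing after it had gone home. The side view shows it level and low in the jaws. A rough pixel check put it about 2 mm off centre lengthwise, close to the calibration error, so I left it.
- **Vial and crucible:** I didn't touch either, and both are still standing in the last side picture.
- **Disagreements:** An early attempt to measure the small weight in the scene picture gave a wrong result, so I used the wrist views instead. No check failed after that.

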